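# Roll a shaft tube into the V-cradle and set it against the stop

## Robot

A 6-joint arm with a two-finger parallel gripper is mounted at the origin on the work surface. World frame = base frame: x ahead of the robot, y to its left, z up, the work surface at z = 0. Lengths are in m, angles in rad, forces in N, time in s.
With the tool pointing down it reaches from about 0.375 to 0.925 m from the base axis. Payload 5.7 kg.
Tool frame: the origin (TCP) lies midway between the tips of the shut fingers; the grasp point (between the pads) lies 19 mm behind it; z points along the fingers, x is the direction in which the jaws open and shut, and the axes are right-handed (so a half turn about z gives the same grasp; the last joint's range is limited). The gripper opens to 88 mm and grips with 3 to 60 N. Pads are 20 mm wide; open, the fingers measure 115 mm over their backs; the gripper's body (75 mm by 178 mm) begins 61 mm behind the grasp point.
Start: joints at [-1.269, 0.359, 1.51, -0, 1.272, -0.115], TCP at [0.243, -0.549, 0.223] pointing down, gripper open.
Joint ranges: [-2.97, 2.97], [-1.01, 2.36], [0.21, 2.38], [-0.96, 4.11], [0.2, 2.71], [-2.98, 2.98]. Speed limits (rad/s): [2.39, 2.39, 3.14, 3.14, 3.14, 3.14].

## Interface

Orientations are given as a unit quaternion [x, y, z, w].
In Python, from bench import move_ptp, servo_line, goto_joints, move_gripper, sleep, inverse_kinematics, capture, PlanningError, close_job, spot_in, silhouettes, current_clock, current_joint_pos, current_qvel, current_joint_torque, current_position, current_orientation, current_force, current_torque, current_finger_gap gives the robot as it stands. Calls block until the motion is done:
- move_ptp(position, orientation): joint-space move of the TCP to a pose.
- servo_line(position, orientation=None, rate=0.15, contact_N=None): straight line of the TCP; orientation=None keeps the orientation; rate is the mean speed in m/s. With contact_N (N) it stops when the force on the tool has changed by that much, and returns True; else False.
- goto_joints(angles): joint-space move.
- move_gripper(opening): finger opening in m; the grip force is fixed at half the most; returns when the fingers have stopped.
- sleep(seconds).
- inverse_kinematics(position, orientation): joint angles nearest the present ones, or None.
- capture(name): name is "scene" or "top" or "wrist"; returns a dict with "image" (384x512x3 uint8, blue, green, red), "range_z" (384x512 float32, m along the optical axis (not along the pixel's ray), 0 where there is no reading), "intrinsics" (3x3 intrinsics, pixels), "R" (3x3) and "t" (3): a world point X has camera coordinates R X + t. Camera axes: x right, y down, z forward; pixel columns grow to the right and rows downward; lengths in m; the calibration is good to about 2 mm. A picture is of the moment at which its call begins.
A pose or a line that the arm cannot do raises PlanningError and nothing moves.
- close_job(): hands the job in, once; it reports no verdict.
Trained networks look in the newest picture that a camera, given by its name, has taken for a name from the list of things; names that differ only in an ending like _2 or _b are one class to them, and where a whole thing is asked for, a point or a joint stands for the part that bears it (a point fixed in the world has none). Each returns a list of dicts, best first, with "conf" (0 to 1); they miss things now and then, are a little off and sometimes report something else, mostly with a low value. They report only what shows in the picture. A call takes as long as a camera call. They do not tell look-alikes from the thing itself.
- spot_in(camera, query): "xy" ([column, row] in pixels, amid what is visible of it).
- silhouettes(camera, query): "region" (384x512 bool, what is visible of it) and "xy" ([column, row] in pixels, amid what is visible of it).
Readings, each from a call of its own:
- current_clock(): time.
- current_joint_pos(): joint angles.
- current_qvel(): joint speeds.
- current_joint_torque(): joint torques, N m.
- current_position(): TCP position.
- current_orientation(): TCP orientation.
- current_force(): force on the tool from outside, world axes, zero at the start.
- current_torque(): the same for the moment, N m.
- current_finger_gap(): finger opening in m.
Only numpy, scipy, OpenCV 4.12 (cv2) and the standard library are available. Lean on these libraries where they do the work, as an engineer would, in place of code of your own. Each camera call takes 0.05 s, during which the arm holds its last target.

## Task

Without grasping or lifting anything, roll the thick steel tube by its side across the bench, up the ramp and into the V of the measuring cradle, so that it comes to rest lying in the V still short of the end stop. Then push it endways along the V with a fingertip until its end touches the stop plate, and move clear. Leave the thin rod and everything else on the bench where it is.

Things in the scene. Friction and masses are not known exactly. Their poses are not given: they have to be found in the camera images.
- tube: thick steel tube, 50 mm diameter, 160 mm long, 0.45 to 0.8 kg, lightly oiled (friction about 0.3 on everything), loose on the bench on one or the other side of the cradle, within 8 degrees of parallel to its V. Origin on the axis, half-way along, 25 mm up; x along the axis, z up at the start (turns as it rolls). Two fingers pushing its side abreast line it up. Its far end starts 20 to 36 mm short of the stop plate, measured along the V.
- cradle: low steel V-cradle fixed to the bench. Origin on the bench under the middle of the V; x along the V (away from the robot, towards the stop plate), y across it, z up. The V spans x = -75 to +75 mm; its lips are 12.5 mm high at y = +-21 to 24 mm; outside each a ramp as long as the V falls to the bench at y = +-74 mm, so a bar rolls in from either side.
- v_seat (a point): where the axis of the seated thick tube crosses the middle of the V: 27 mm above the bench, over the cradle's origin. The V has 90 degree flanks; the tube drops about 10 mm from the lip into it and, pushed too hard, can roll out over the other lip.
- stop_face (a point): point on the face of the stop plate (at the V's +x end, 12 mm thick, 60 wide, 45 high; face at x = +75 mm of the cradle) that the seated tube's axis meets, 27 mm up. A tube touching it has its origin at x = -5 mm and its near end overhangs the open robot end of the V by 10 mm.
- thin_rod: plain solid steel rod, 22 mm diameter, 160 mm long, lying on the bench on the other side of the cradle: leave it. Origin at its centre, x along its axis.
- bearing: loose steel ring (wheel bearing), 60 mm outside diameter, 18 mm high, lying flat near the robot side of the cradle: leave it. Origin at the centre of its underside.
- pad: loose brake pad, 45 x 100 x 16 mm, lying flat beyond the cradle: leave it. Origin at the centre of its underside.
- filter: loose oil filter can, 72 mm diameter, 85 mm high, standing beyond the cradle: leave it. Origin at the centre of its underside.
- cartons: two stacked cartons, 90 x 170 x 99 mm: leave them. Origin at the centre of the underside.
- wrench: open wrench, 190 mm long, lying flat: leave it.
- bolt_cup: black plastic cup, 76 mm diameter, 70 mm high: leave it. Origin at the centre of its underside.
Not all that is in view belongs to the job. Of the things shaped like the tube, the steel one is meant.

How it is judged:
On the way, in this order (a step that is already met when the one before it is completed fails the run):
1. the tube has rolled over by about a third of a turn or more (angle between tube's own z axis and vertical above 2 rad).
2. the tube lies in the V, at rest across it (y of tube in the frame of cradle between -0.005 and 0.005 m and z of tube in the frame of cradle between 0.022 and 0.03 m and angle between the x axis of tube and the x axis of cradle, either way round below 0.06 rad and linear speed of tube below 0.02 m/s), for 0.2 s.
3. the end of the tube touches the stop plate (y of tube in the frame of cradle between -0.005 and 0.005 m and z of tube in the frame of cradle between 0.022 and 0.03 m and angle between the x axis of tube and the x axis of cradle, either way round below 0.06 rad and x of tube in the frame of cradle above -0.0085 m), for 0.2 s.
At the end, for the whole second after the job is handed in: the thick tube rests in the V (axis within 5 mm of the V's middle plane, 22 to 30 mm above the bench, parallel to the V within 0.06 rad), its far end within 3.5 mm of the stop plate, not moving (all of step 3 and linear speed of tube below 0.01 m/s); the robot touches nothing.
It fails at once if the thick tube is lifted: more than 8 mm off the bench away from the cradle, or more than 12 mm above the cradle's lips (height (world z) of tube above 0.05 m or (height (world z) of tube above 0.033 m and (y of tube in the frame of cradle above 0.088 m or y of tube in the frame of cradle below -0.088 m))).
It fails at once if the thin rod or another thing on the bench is moved more than 20 mm (distance of any of thin_rod, bearing, pad, filter, cartons, wrench, bolt_cup from where it was at the start of the episode above 0.02 m).
It also fails if it takes over 51 s, if anything falls off the work surface, if the arm or the gripper's body presses on something with over 40 N, if the wrist force passes 120 N, or if a joint passes its speed limit or range.

## Working session

There is one attempt and no reset: what is moved stays moved. The work goes in short steps, each a Python script; the robot and the scene stay as the last script left them, time stands still between calls to the robot, and variables do not carry over. Pictures are saved under pics/ and viewed, and the job is handed in when it is done.

```bash
ls; mkdir -p pics
python3 - <<'E'
from bench import *
import cv2,numpy as np
for c in ["scene","top","wrist"]:
    d=capture(c); cv2.imwrite(f"pics/{c}0.png",d["image"]); np.savez(f"pics/{c}0.npz",**d)
    print(c,d["intrinsics"].tolist(),np.round(d["R"],3).tolist(),np.round(d["t"],3).tolist())
    if c!="wrist":
        for q in ["tube","cradle","thin_rod","bearing","pad","filter","cartons","wrench","bolt_cup","stop_face"]:
            print(q,[(np.round(s["xy"]).tolist(),round(s["conf"],2)) for s in spot_in(c,q)])
print(current_clock(),current_position(),current_orientation())
E
```

```text
pics
scene [[372.08890780481147, 0.0, 257.46957356799413], [0.0, 372.08890780481147, 194.1200651434524], [0.0, 0.0, 1.0]] [[0.653, 0.757, 0.016], [0.635, -0.536, -0.556], [-0.413, 0.373, -0.831]] [-0.379, -0.306, 1.509]
tube [([180.0, 207.0], 0.8), ([148.0, 260.0], 0.62), ([216.0, 250.0], 0.6)]
cradle [([216.0, 250.0], 0.72), ([262.0, 222.0], 0.65)]
thin_rod [([284.0, 181.0], 0.58)]
bearing [([239.0, 177.0], 0.55)]
pad [([323.0, 241.0], 0.74)]
filter []
cartons [([354.0, 154.0], 0.83)]
wrench [([193.0, 311.0], 0.89), ([262.0, 223.0], 0.55)]
bolt_cup [([314.0, 110.0], 0.85)]
stop_face [([262.0, 222.0], 0.55)]
top [[392.877197742073, 0.0, 257.35906853246587], [0.0, 392.877197742073, 188.7819209928553], [0.0, 0.0, 1.0]] [[-0.018, -1.0, -0.0], [-0.996, 0.018, -0.088], [0.088, -0.001, -0.996]] [0.033, 0.535, 1.117]
tube [([396.0, 200.0], 0.94), ([397.0, 281.0], 0.93), ([335.0, 228.0], 0.89), ([330.0, 164.0], 0.83)]
cradle [([267.0, 160.0], 0.66)]
thin_rod [([215.0, 185.0], 0.83)]
bearing [([246.0, 234.0], 0.77), ([270.0, 161.0], 0.49)]
pad [([232.0, 106.0], 0.63)]
filter [([312.0, 98.0], 0.97)]
cartons [([122.0, 157.0], 0.64)]
wrench [([388.0, 128.0], 0.96)]
bolt_cup [([100.0, 250.0], 0.56)]
stop_face [([272.0, 159.0], 0.78)]
wrist [[328.7300779034384, 0.0, 253.12915158914572], [0.0, 328.7300779034384, 193.1555624138874], [0.0, 0.0, 1.0]] [[0.405, -0.914, -0.001], [-0.883, -0.391, 0.258], [-0.237, -0.103, -0.966]] [-0.599, -0.032, 0.39]
1.15 [ 0.24289843 -0.54860315  0.22260035] [ 8.38101201e-01 -5.45514777e-01 -4.31897870e-05 -5.76026407e-05]
```

Run:
```python
import cv2
for c in ["scene","top"]:
    im=cv2.imread(f"pics/{c}0.png"); cv2.imwrite(f"pics/{c}0b.png",cv2.resize(im,(768,576),interpolation=cv2.INTER_CUBIC))
im=cv2.imread("pics/top0.png")[80:310,190:450]
cv2.imwrite("pics/top0c.png",cv2.resize(im,(780,690)[0:2] if 0 else (676,598),interpolation=cv2.INTER_CUBIC))
```

```text
(no output)
```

View pics/top0b.png

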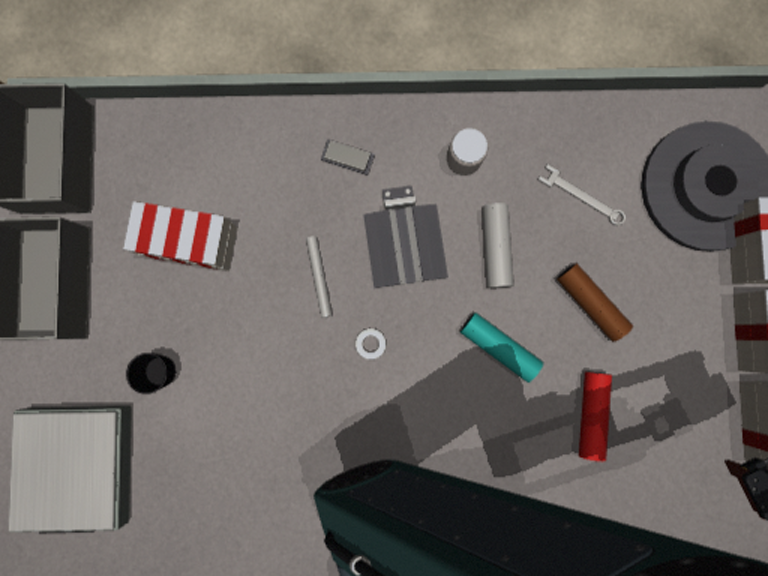

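View pics/scene0b.png

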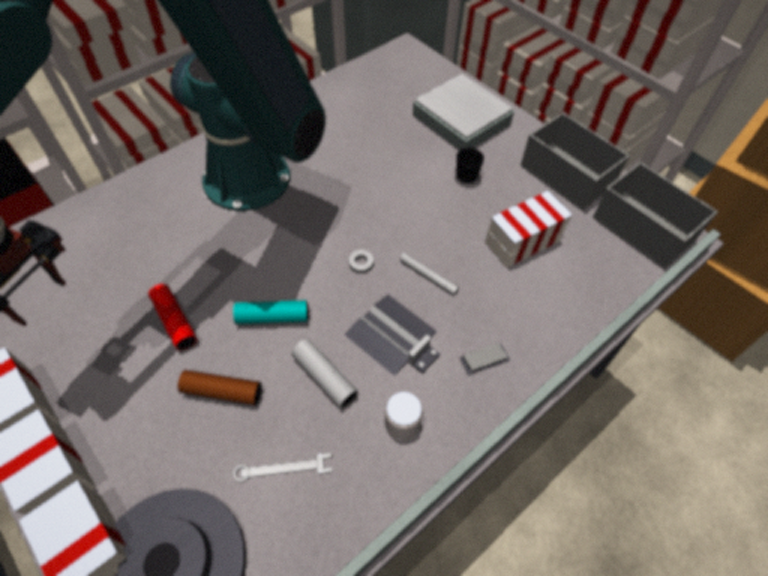

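View pics/top0c.png

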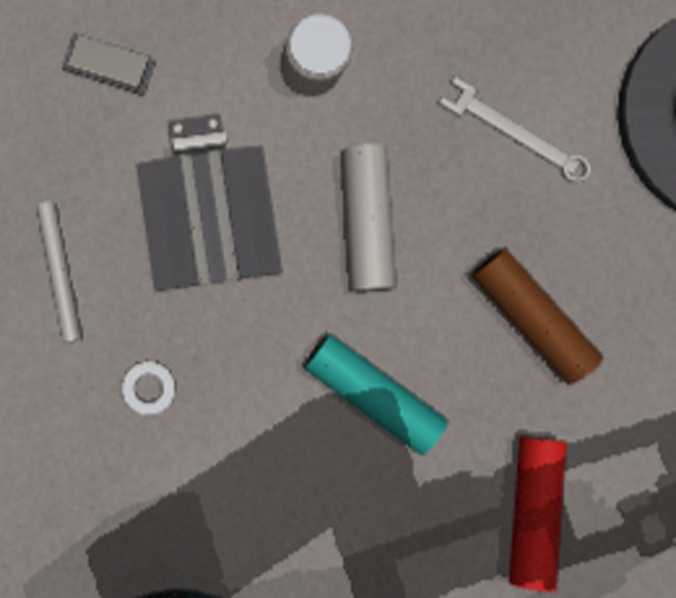

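The top view shows four tube-like things: grey steel (330,164), teal (335,228), brown (396,200) and red (397,281), plus the thin rod at (212,184). The grey one at (330,164), right of the cradle and roughly parallel to it, is the steel tube. The cradle is at about (270,162), with its stop plate at the top, at about (266,132). Next I measure poses.

```bash
cat > h.py <<'E'
import numpy as np,cv2
def cloud(d):
    K=d["intrinsics"];Z=d["range_z"];v,u=np.mgrid[:Z.shape[0],:Z.shape[1]]
    P=np.stack([(u-K[0,2])/K[0,0]*Z,(v-K[1,2])/K[1,1]*Z,Z],-1)
    return (P-d["t"])@d["R"]   # R^T (Pc - t)
def proj(d,X):
    p=(np.atleast_2d(X)@d["R"].T+d["t"])@d["intrinsics"].T
    return p[:,:2]/p[:,2:]
E
python3 - <<'E'
from h import *
from bench import *
d=dict(np.load("pics/top0.npz"))
P=cloud(d);ok=d["range_z"]>0
bench=P[260:300,150:200].reshape(-1,3);print("bench z",np.median(P[140:200,225:240,2]),np.median(P[130:200,360:380,2]),np.median(P[150:200,300:315,2]))
# names
capture("top")
for q in ["tube","cradle","thin_rod","bearing","filter","pad","wrench"]:
    for s in silhouettes("top",q)[:4]:
        m=s["region"]&ok; X=P[m]
        if len(X)<10: continue
        r=cv2.minAreaRect(X[:,:2].astype(np.float32))
        print(q,round(s["conf"],2),np.round(s["xy"]),m.sum(),"c",np.round(r[0],4),"sz",np.round(r[1],4),"ang",round(r[2],2),"z",np.round(np.percentile(X[:,2],[2,50,98]),4))
E
```

```text
bench z 0.0004447527527530976 0.0003177524270734809 0.00020044584808950395
tube 0.97 [398. 281.] 1007 c [ 0.2793 -0.3704] sz [0.0628 0.159 ] ang 86.7 z [0.0298 0.0461 0.0527]
tube 0.94 [333. 231.] 1008 c [ 0.4103 -0.1943] sz [0.1607 0.0494] ang 52.53 z [0.027  0.0463 0.0529]
tube 0.9 [395. 198.] 911 c [ 0.492  -0.3733] sz [0.1595 0.0456] ang 38.67 z [0.0285 0.0466 0.0532]
tube 0.75 [333. 162.] 978 c [ 0.6101 -0.1972] sz [0.171  0.0565] ang 2.06 z [0.0241 0.0461 0.0532]
cradle 0.81 [270. 161.] 2723 c [ 0.6336 -0.0133] sz [0.1914 0.1481] ang 7.41 z [-0.0016  0.007   0.0446]
thin_rod 0.96 [214. 186.] 475 c [0.5511 0.1567] sz [0.1642 0.0293] ang 11.52 z [-0.0008  0.0192  0.0256]
bearing 0.55 [240. 232.] 254 c [0.4211 0.0554] sz [0.0586 0.0548] ang 88.98 z [0.0005 0.0181 0.0224]
filter 0.83 [310.  98.] 658 c [ 0.7969 -0.1485] sz [0.0698 0.1021] ang 43.05 z [0.0079 0.0834 0.0887]
filter 0.25 [242. 235.] 214 c [0.4211 0.0551] sz [0.0553 0.0551] ang 43.95 z [0.0144 0.0182 0.0224]
pad 0.68 [233. 104.] 518 c [0.7963 0.0972] sz [0.1032 0.05  ] ang 68.53 z [-0.0007  0.0155  0.0205]
wrench 0.91 [389. 127.] 469 c [ 0.7048 -0.3709] sz [0.1808 0.0369] ang 56.27 z [-0.0027  0.0063  0.0118]
```

```bash
cat > fit.py <<'E'
from h import *
from scipy.optimize import least_squares
def zc(x,y):
    a=np.abs(y)
    z=np.interp(a,[0,8.36e-3,.021,.024,.074],[0,0,.0125,.0125,0])
    return z
def fit_cradle(P,ok,p0):
    def loc(p):
        c,s=np.cos(p[2]),np.sin(p[2]);dx=P[...,0]-p[0];dy=P[...,1]-p[1]
        return c*dx+s*dy,-s*dx+c*dy
    x,y=loc(p0);sel=ok&(abs(x)<.13)&(abs(y)<.10)&(P[...,2]<.06)
    Q=P[sel]
    def f(p):
        c,s=np.cos(p[2]),np.sin(p[2]);dx=Q[:,0]-p[0];dy=Q[:,1]-p[1]
        x,y=c*dx+s*dy,-s*dx+c*dy
        w=1/(1+np.exp((np.abs(x)-.075)/.001))
        r=(Q[:,2]-p[3]-zc(x,y)*w)
        r[(x>.068)&(abs(y)<.036)]=0
        return np.clip(r,-.02,.02)
    return least_squares(f,[*p0,0],x_scale=[.01,.01,.05,.002],diff_step=1e-4,loss="soft_l1",f_scale=.003)
def fit_tube(P,ok,c0,yaw,zax=None,R=.025,L=.16,mask=None):
    dx=P[...,0]-c0[0];dy=P[...,1]-c0[1]
    sel=ok&(np.hypot(dx,dy)<.105)&(P[...,2]>.008)
    c,s=np.cos(yaw),np.sin(yaw)
    sel&=(abs(-s*dx+c*dy)<.034)
    if mask is not None: sel&=mask
    Q=P[sel]
    def f(p):
        c,s=np.cos(p[1]),np.sin(p[1]);dx=Q[:,0]-c0[0];dy=Q[:,1]-c0[1]
        lat=-s*dx+c*dy-p[0]
        return np.hypot(lat,Q[:,2]-p[2])-R
    r=least_squares(f,[0,yaw,.025],x_scale=[.01,.05,.01],loss="soft_l1",f_scale=.003)
    o,yw,z=r.x;c,s=np.cos(yw),np.sin(yw)
    dx=Q[:,0]-c0[0];dy=Q[:,1]-c0[1];t=c*dx+s*dy
    lo,hi=np.percentile(t,[.5,99.5])
    m=(lo+hi)/2
    ctr=np.array([c0[0]+c*m-s*o,c0[1]+s*m+c*o])
    return ctr,yw,z,hi-lo,r.cost,len(Q)
E
python3 - <<'E'
from fit import *
for n in ["top","scene"]:
    d=dict(np.load(f"pics/{n}0.npz"));P=cloud(d);ok=d["range_z"]>0
    r=fit_cradle(P,ok,np.array([.62,-.01,.12]));print(n,"cradle",np.round(r.x,4),r.cost)
    cx,cy,yw,_=r.x
    ct=fit_tube(P,ok,np.array([.61,-.197]),.04);print("tube",ct)
    v=ct[0]-[cx,cy];c,s=np.cos(yw),np.sin(yw)
    print("in cradle",c*v[0]+s*v[1],-s*v[0]+c*v[1],"rel yaw deg",np.degrees(ct[1]-yw))
    dx=P[...,0]-cx;dy=P[...,1]-cy;x=c*dx+s*dy;y=-s*dx+c*dy
    sel=ok&(x>.05)&(x<.13)&(abs(y)<.05)&(P[...,2]>.03);print("stop",np.percentile(x[sel],[1,5,50,95,99]),np.percentile(y[sel],[1,99]),np.percentile(P[...,2][sel],[50,99]))
    print(fit_tube(P,ok,np.array([.551,.157]),.2,R=.011))
E
```

```text
top cradle [ 6.197e-01 -1.500e-02  1.270e-01  4.000e-04] 0.012612768951092982
tube (array([ 0.60462358, -0.19455636]), np.float64(0.035439082960190264), np.float64(0.025060054372043283), np.float64(0.15974328162914303), np.float64(0.0016892132435156319), 977)
in cradle -0.03766860566206212 -0.1762150942338798 rel yaw deg -5.247742414165594
stop [0.067483   0.06783482 0.0729808  0.07932347 0.08012758] [-0.02829181  0.02950266] [0.04474255 0.04873049]
(array([0.55288158, 0.15419444]), np.float64(0.16134093452069967), np.float64(0.0294241816806668), np.float64(0.1589294440026801), np.float64(0.0021175937668455294), 407)
scene cradle [ 0.6128 -0.0163  0.1306 -0.0011] 0.00671190835275044
tube (array([ 0.60717986, -0.19436702]), np.float64(0.03480531571038584), np.float64(0.02365958903144723), np.float64(0.15980228681050884), np.float64(0.002094707080086595), 830)
in cradle -0.02878039476646404 -0.17582717870639686 rel yaw deg -5.487877333102631
stop [0.0762717  0.077788   0.08392719 0.08890894 0.08917113] [-0.0305853  0.0285263] [0.04347431 0.0491173 ]
(array([0.55610308, 0.14704827]), np.float64(0.20509437716157725), np.float64(0.026540060264094865), np.float64(0.1588235190312643), np.float64(0.0012404081638512602), 252)
```

```bash
cat > g.py <<'E'
from h import *
from bench import *
from scipy.spatial.transform import Rotation as Ro
C=np.array([.6135,-.0160]);YW=.128
def W(x,y,z):
    c,s=np.cos(YW),np.sin(YW);return np.array([C[0]+c*x-s*y,C[1]+s*x+c*y,z])
def inC(p):
    c,s=np.cos(YW),np.sin(YW);v=np.asarray(p)[:2]-C;return np.array([c*v[0]+s*v[1],-s*v[0]+c*v[1]])
def Q(a):  # tool down, tool x at angle a from world x
    c,s=np.cos(a),np.sin(a)
    return Ro.from_matrix(np.array([[c,s,0],[s,-c,0],[0,0,-1.]])).as_quat()
E
python3 - <<'E'
from g import *
d=dict(np.load("pics/top0.npz"));
im=d["image"].copy()
pts=[W(0,0,0),W(.075,0,.027),W(-.075,-.074,0),W(.075,-.074,0),W(-.075,.074,0),W(.075,.074,0),W(.075,-.03,.045),W(.075,.03,.045),[.6055,-.1945,.05]]
for u in proj(d,np.array(pts)): cv2.circle(im,tuple(np.round(u*4).astype(int)),4,(0,0,255),-1,shift=2)
cv2.imwrite("pics/crop1.png",cv2.resize(im[115:215,220:360],(770,550),interpolation=cv2.INTER_CUBIC))
for nm,p in [("start",W(-.03,-.231,.15)),("low",W(-.03,-.231,.018)),("end",W(-.03,-.05,.018)),("endpush",W(-.14,0,.018))]:
    for a in [YW,YW+np.pi,YW+np.pi/2,YW-np.pi/2]:
        q=inverse_kinematics(p,Q(a)); print(nm,round(a,2),None if q is None else np.round(q,2))
E
```

```text
start 0.13 [-0.49  0.51  1.45 -0.    1.18 -0.62]
start 3.27 [-0.49  0.51  1.45 -0.    1.18  2.52]
start 1.7 [-0.49  0.51  1.45 -0.    1.18 -2.19]
start -1.44 [-0.49  0.51  1.45 -0.    1.18  0.95]
low 0.13 [-0.49  0.66  1.54 -0.    0.93 -0.62]
low 3.27 [-0.49  0.66  1.54 -0.    0.93  2.52]
low 1.7 [-0.49  0.66  1.54 -0.    0.93 -2.19]
low -1.44 [-0.49  0.66  1.54 -0.    0.93  0.95]
end 0.13 [-0.23  0.6   1.71 -0.    0.84 -0.36]
end 3.27 [-0.23  0.6   1.71 -0.    0.84  2.78]
end 1.7 [-0.23  0.6   1.71 -0.    0.84 -1.93]
end -1.44 [-0.23  0.6   1.71 -0.    0.84  1.21]
endpush 0.13 [-0.22  0.49  1.98 -0.    0.68 -0.34]
endpush 3.27 [-0.22  0.49  1.98 -0.    0.68  2.8 ]
endpush 1.7 [-0.22  0.49  1.98 -0.    0.68 -1.92]
endpush -1.44 [-0.22  0.49  1.98 -0.    0.68  1.23]
```

View pics/crop1.png

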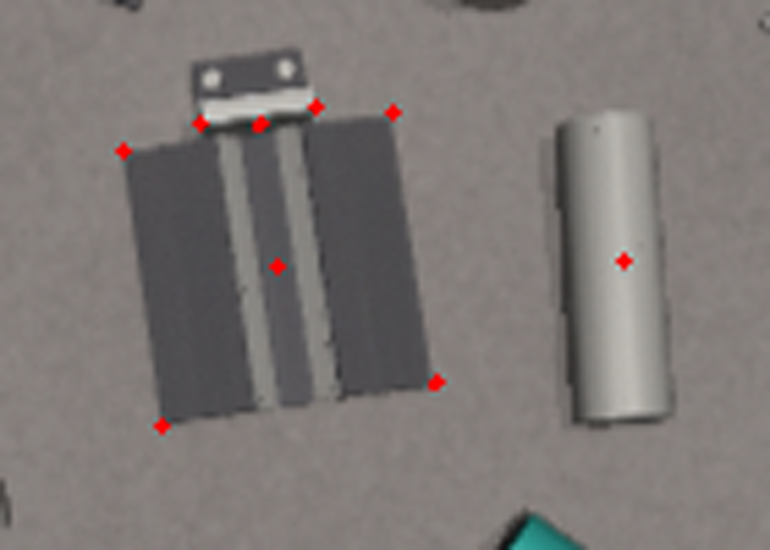

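The overlay fits: cradle corners and stop face (260,124) sit on their edges, and the grey steel tube's centre is at (623,261) in the crop. Moving in on the outer side of the tube.

Run:
```python
from g import *
from fit import fit_tube
q=Q(YW)
move_ptp(W(-.03,-.235,.13),q)
print(current_clock())
print("hit",servo_line(W(-.03,-.235,.018),contact_N=8,rate=.1),current_position(),current_finger_gap(),current_clock())
print(np.round(current_force(),1))
print("hit",servo_line(W(-.03,-.135,.018),contact_N=15,rate=.05),inC(current_position()),current_clock())
print(np.round(current_force(),1))
d=capture("top");np.savez("pics/top1.npz",**d);cv2.imwrite("pics/top1.png",cv2.resize(d["image"][80:240,190:420],(782,544)))
d=capture("scene");np.savez("pics/scene1.npz",**d);cv2.imwrite("pics/scene1.png",cv2.resize(d["image"][120:350,80:400],(800,575)))
```

```text
3.3083
hit False [ 0.61435485 -0.25323992  0.01876198] 0.08797158377799094 4.575
[-0.1  0.2  0.5]
hit False [-0.02999266 -0.13522881] 6.725
[-0.3  0.7 -0. ]
```

View pics/top1.png

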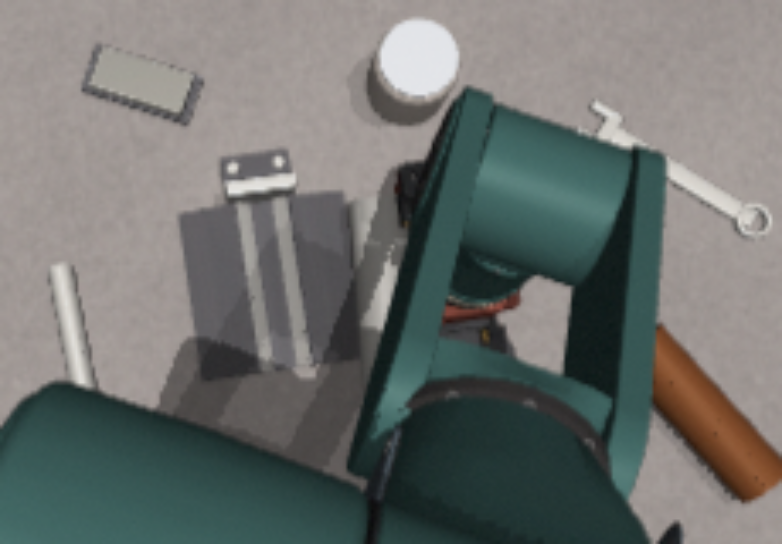

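View pics/scene1.png

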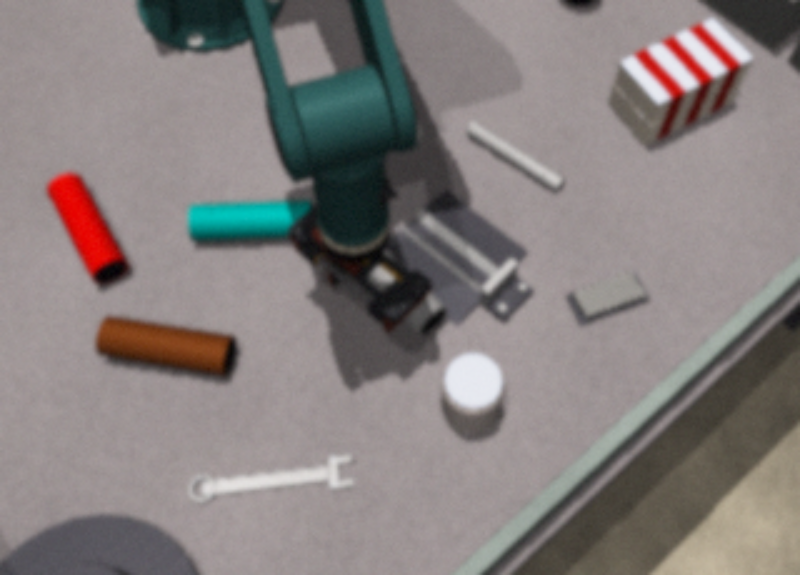

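The tube (light strip at about (375,260) in the top crop) now lies parallel at the ramp foot, ahead of the fingers. Nothing else has moved. Rolling it up the ramp slowly.

```bash
python3 - <<'E'
from g import *
print("hit",servo_line(W(-.03,-.070,.018),contact_N=20,rate=.035),inC(current_position()),current_clock(),np.round(current_force(),1))
d=capture("wrist");cv2.imwrite("pics/wrist2.png",d["image"])
print("hit",servo_line(W(-.03,-.060,.018),contact_N=20,rate=.015),inC(current_position()),current_clock(),np.round(current_force(),1))
d=capture("wrist");cv2.imwrite("pics/wrist3.png",d["image"])
d=capture("top");np.savez("pics/top3.npz",**d);cv2.imwrite("pics/top3.png",cv2.resize(d["image"][80:240,190:420],(782,544)))
E
python3 -c "
import cv2;cv2.imwrite('pics/w23.png',cv2.hconcat([cv2.resize(cv2.imread('pics/wrist2.png'),(400,300)),cv2.resize(cv2.imread('pics/wrist3.png'),(400,300))]))"
```

```text
hit False [-0.02873803 -0.07115046] 8.8333 [ 1.2 -6.1  3.4]
hit False [-0.03040166 -0.05950446] 9.7 [0.5 0.1 0.3]
```

View pics/top3.png

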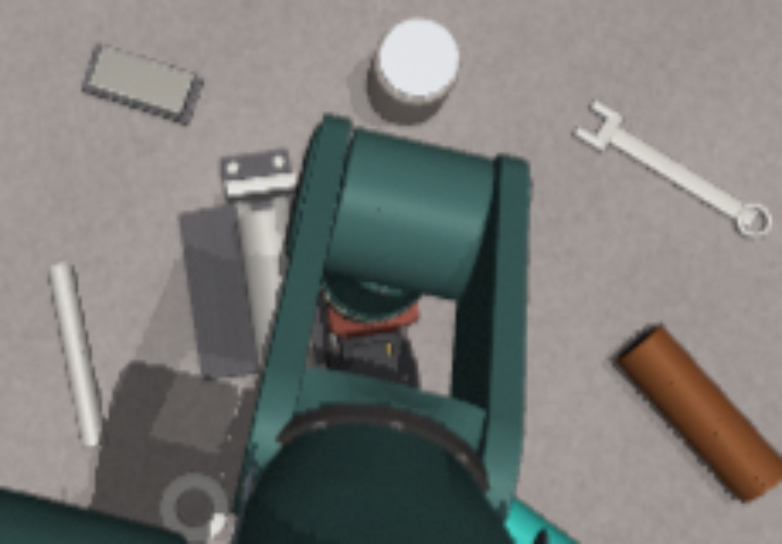

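View pics/w23.png

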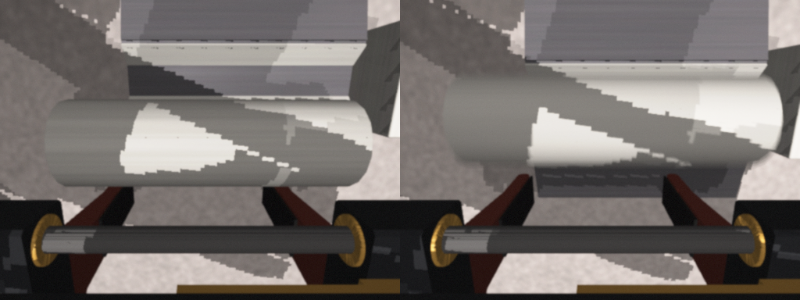

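The wrist pictures show the tube on the lip first (left), then past it and dropped into the V, clear of the fingers (right, slightly blurred). The top view agrees, with the tube at (262,280) short of the stop. Backing off, rising and measuring.

Run:
```python
from g import *
from fit import fit_tube
servo_line(W(-.03,-.085,.018),rate=.1)
servo_line(W(-.03,-.085,.12),rate=.15)
move_gripper(.022)
move_ptp(W(-.19,-.03,.13),Q(YW-np.pi/2))
print(current_clock(),current_finger_gap())
for n in ["top","scene"]:
    d=capture(n);np.savez(f"pics/{n}4.npz",**d);cv2.imwrite(f"pics/{n}4.png",cv2.resize(d["image"][80:310,150:450],(780,598)))
    P=cloud(d);m=(P[...,2]>.022)&(P[...,2]<.06)
    x,y=np.moveaxis(P[...,:2]-C,-1,0);c,s=np.cos(YW),np.sin(YW);m&=(c*x+s*y<.066)&(c*x+s*y>-.125)
    f=fit_tube(P,d["range_z"]>0,W(-.03,0,0)[:2],YW,mask=m)
    print(n,inC(f[0]),"relyaw",f[1]-YW,f[2:])
```

```text
13.5083 0.021874868776479484
top [-0.02382002  0.00016142] relyaw -0.0010576537090045413 (np.float64(0.02680277940563336), np.float64(0.15942101520471164), np.float64(0.001447236194999062), 965)
scene [-2.17034915e-02  7.54941543e-05] relyaw -0.00012485694527433755 (np.float64(0.025317761372614673), np.float64(0.160309128075909), np.float64(0.0015643960446087102), 702)
```

View pics/top4.png

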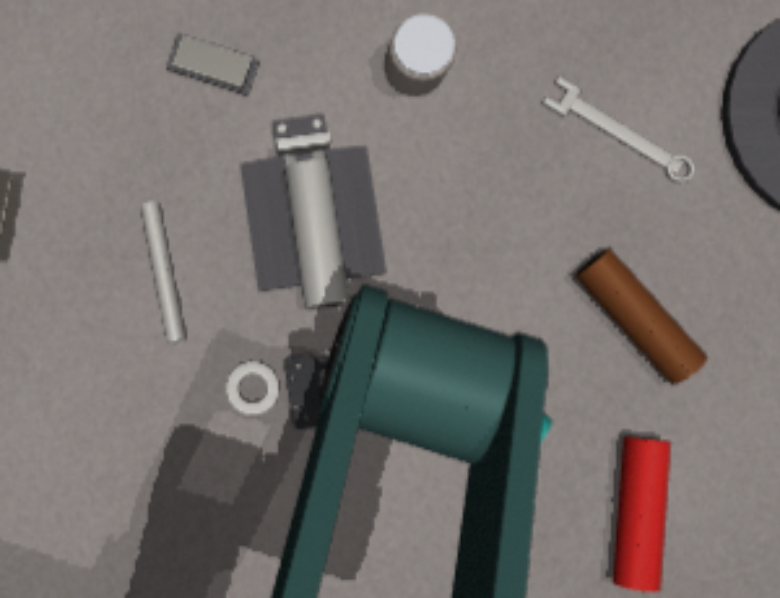

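View pics/scene4.png

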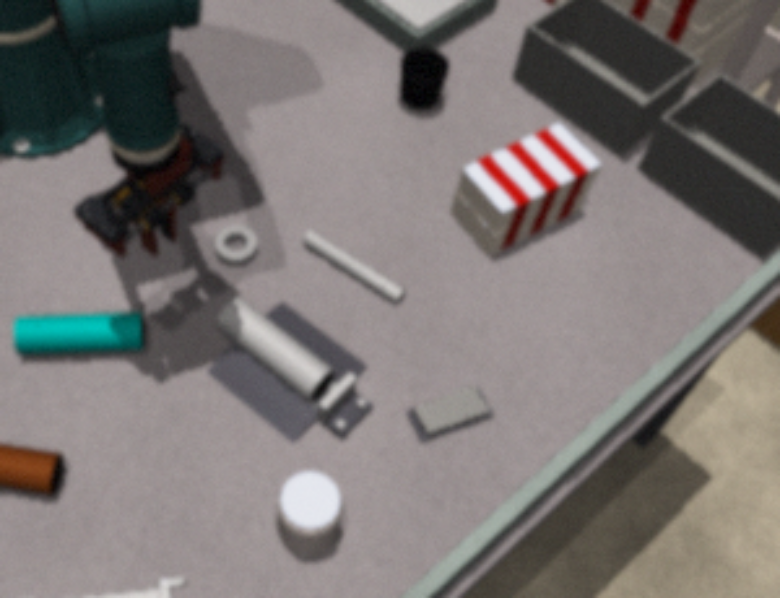

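The tube is seated (y≈0.1 mm, yaw≈0, x≈−23 mm), with about an 18 mm gap to the stop, visible in the scene view at (330,380). Now the endways push.

Run:
```python
from g import *
servo_line(W(-.15,0,.13),rate=.2)
print("down",servo_line(W(-.15,0,.018),contact_N=8,rate=.12),current_clock())
print("near",servo_line(W(-.118,0,.018),contact_N=10,rate=.05),inC(current_position()))
print("push",servo_line(W(-.086,0,.018),contact_N=12,rate=.02),inC(current_position()),current_clock(),np.round(current_force(),1))
sleep(.3);print(inC(current_position()),np.round(current_force(),1))
d=capture("wrist");cv2.imwrite("pics/wrist5.png",d["image"])
d=capture("scene");cv2.imwrite("pics/scene5.png",cv2.resize(d["image"][180:280,160:320],(800,500)))
```

```text
down False 15.0917
near False [-0.11837881  0.00018478]
push True [-0.09758982  0.00071408] 17.0167 [ 0.3 -0.3 -0.6]
[-0.09812438  0.00079253] [-0.7  0.3 -1.1]
```

View pics/wrist5.png

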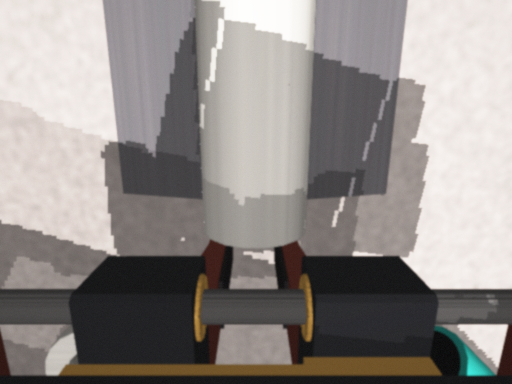

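View pics/scene5.png

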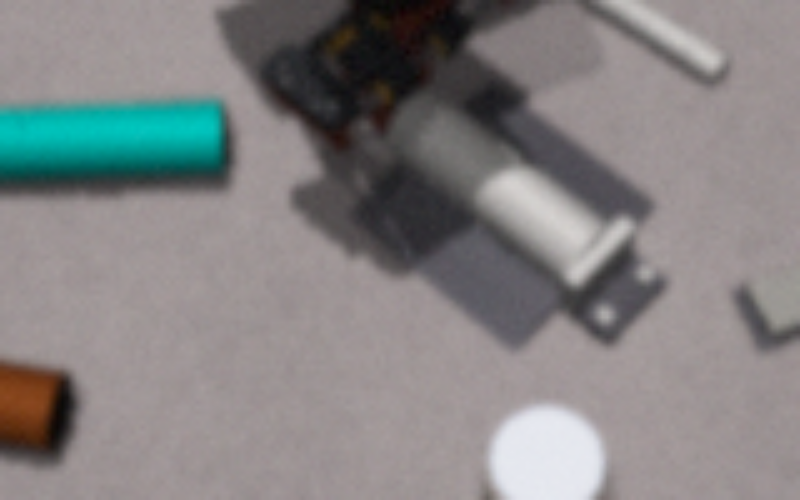

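The gap at the stop looks closed in the scene crop at (600,250), but the arm stopped 2–3 mm before the predicted spot. Pressing again to confirm it is the stop.

Run:
```python
from g import *
for n in (12,25):
    print("push",servo_line(W(-.086,0,.018),contact_N=n,rate=.012),inC(current_position()),current_clock(),np.round(current_force(),1))
    sleep(.25); print(inC(current_position()),np.round(current_force(),1))
```

```text
push True [-0.09788388  0.00119945] 17.9667 [-0.1 -0.5  0.3]
[-0.09831424  0.00131854] [ 0.1  0.3 -0. ]
push True [-0.09848088  0.00168844] 19.0833 [-1.   0.4 -0.4]
[-0.09865483  0.0017705 ] [0.3 0.9 0.4]
```

Even at 25 N the stop is rigid at the same place, so the tube is against the plate. Moving clear and measuring.

Run:
```python
from g import *
from fit import fit_tube
servo_line(W(-.15,0,.018),rate=.08)
servo_line(W(-.17,0,.15),rate=.15)
move_ptp([.38,-.30,.25],Q(YW-np.pi/2))
print(current_clock(),np.round(current_force(),1))
for n in ["top","scene"]:
    d=capture(n);np.savez(f"pics/{n}6.npz",**d)
    cv2.imwrite(f"pics/{n}6.png",cv2.resize(d["image"][80:310,150:450],(780,598)))
    if n=="top": cv2.imwrite("pics/top6c.png",cv2.resize(d["image"][120:215,230:325],(570,570),interpolation=cv2.INTER_CUBIC))
    P=cloud(d);m=(P[...,2]>.022)&(P[...,2]<.06)
    x,y=np.moveaxis(P[...,:2]-C,-1,0);c,s=np.cos(YW),np.sin(YW);X=c*x+s*y;m&=(X<.066)&(X>-.125)
    f=fit_tube(P,d["range_z"]>0,W(-.01,0,0)[:2],YW,mask=m)
    near=np.percentile(X[m&(abs(-s*x+c*y)<.03)],.5)
    print(n,inC(f[0]),"near end",near,"relyaw",f[1]-YW,f[2:])
    for q in ["thin_rod","bearing","pad","filter","wrench","bolt_cup","cartons"]:
        sp=spot_in(n,q);print(q,[np.round(k["xy"]).tolist() for k in sp[:1]],end=" ")
    print()
```

```text
22.275 [ 0.9 -0.3  0.2]
top [-0.01041073  0.00020453] near end -0.08592668685258467 relyaw -0.0017719968734626057 (np.float64(0.026832848021005003), np.float64(0.15099302569981676), np.float64(0.0013111684016810868), 913)
thin_rod [[211.0, 184.0]] bearing [[241.0, 225.0]] pad [[234.0, 105.0]] filter [[310.0, 99.0]] wrench [[387.0, 128.0]] bolt_cup [[99.0, 251.0]] cartons [[119.0, 158.0]] 
scene [-0.00964297  0.00014517] near end -0.08418089499368837 relyaw 0.002128666426598952 (np.float64(0.025385925385433893), np.float64(0.14914160813826544), np.float64(0.0008816330938774899), 636)
thin_rod [[288.0, 184.0]] bearing [[241.0, 174.0]] pad [[324.0, 241.0]] filter [[269.0, 278.0]] wrench [] bolt_cup [[314.0, 109.0]] cartons [[352.0, 157.0]]
```

View pics/top6.png

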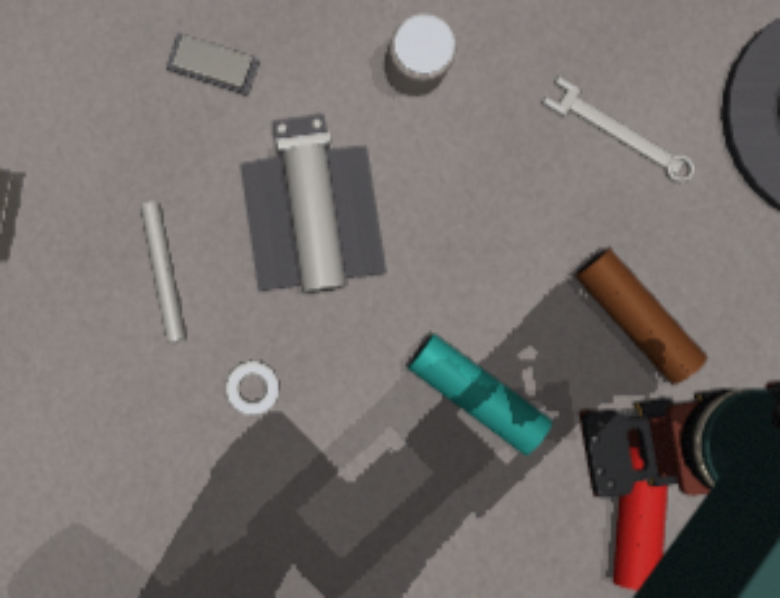

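View pics/top6c.png

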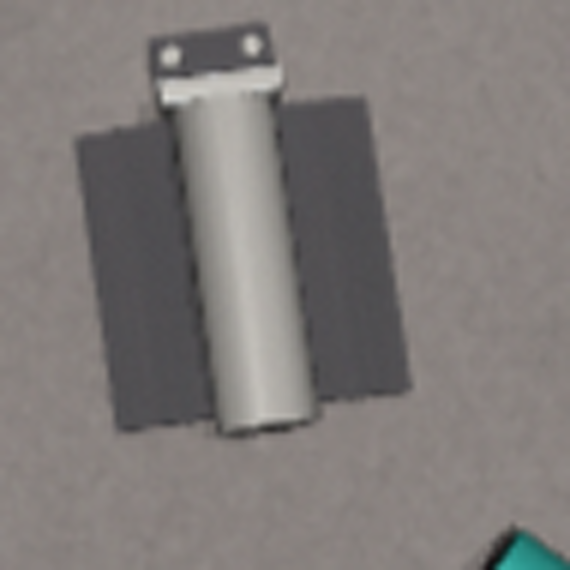

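The near end measures −84 to −86 mm against a nominal −85 mm, so the tube touches the plate (crop, (235,95), no gap). Nothing else has shifted and the arm is clear. Handing in.

Run:
```python
from bench import *
close_job();print(current_clock())
```

```text
the job is handed in; nothing more can be done
the job is handed in; nothing more can be done
```

The job is done and handed in at about 22.5 s of the 51 s allowed. No verdict is reported.

I rolled the grey steel tube with two open fingers abreast, across the bench and up the ramp into the V. It came to rest there with about an 18 mm gap to the stop plate. I then pushed it endways with the two fingertips set 22 mm apart until its end met the stop plate, and moved clear.

**Final position:** the tube sits 0.2 mm off the V's middle plane and parallel to within about 0.002 rad. Its axis is 25 to 27 mm up. Its near end is at −84 to −86 mm, where touching the stop gives −85 mm, and the last picture shows no gap.

**Other objects:** the thin rod, bearing, pad, filter, cartons and bolt cup were found where they started, to within the detector's scatter. The wrench was found unmoved in the top view but missed by the detector in the last scene view.

**Checks that disagreed:**
- The push stopped about 3 mm before the position I had calculated. Pressing again at up to 25 N did not move it further, so I took that as firm contact.
- The two cameras differ by about 1.5 mm in height and about 2 mm along the V, within their calibration error.

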